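Set the casement sample open on its stay

ROBOT

A 7-joint arm with a two-finger parallel gripper is mounted at the origin on the work surface. World frame = base frame: x ahead of the robot, y to its left, z up, the work surface at z = 0. Lengths are in m, angles in degrees, forces in N, time in s.
With the tool pointing down it reaches from about 0.425 to 0.875 m from the base axis. Payload 4.7 kg.
Tool frame: the origin (TCP) lies midway between the tips of the shut fingers; the grasp point (between the pads) lies 19 mm behind it; z points along the fingers, x is the direction in which the jaws open and shut, and the axes are right-handed (so a half turn about z gives the same grasp; the last joint's range is limited). The gripper opens to 87 mm and grips with 3 to 60 N. Pads are 19 mm wide; open, the fingers measure 117 mm over their backs; the gripper's body (75 mm by 190 mm) begins 51 mm behind the grasp point.
Start: joints at [74.146, 18.392, -4.016, 83.108, 1.295, 78.541, -3.26], TCP at [0.186, -0.623, 0.223] pointing down, gripper open.
Joint ranges: [-163.93, 163.93], [-17.29, 119.83], [-79.2, 71.16], [3.27, 140.29], [-89.18, 269.18], [5.43, 117.66], [-154.24, 154.24]. Speed limits (degrees/s): [147.25, 147.25, 180, 180, 180, 180, 180].

INTERFACE

Orientations are given as [roll, pitch, yaw] about the fixed x, y, z axes, in that order (R = Rz(yaw) Ry(pitch) Rx(roll)).
In Python, from cell import telemetry, optics, env gives the robot as it stands.
- The arm moves only by the tool arm_command, never from a script. Its arguments are lists of equal length, an entry for each row: "translation": the shift along the tool's x, y, z in cm, a list of three; "twist": the turn about the tool's z in degrees. In form: {"translation": [[x, y, z], ...], "twist": [twist, ...]}. A call has 1 to 10 rows; each row shifts and turns the pose as measured when the row begins, along the tool's axes as they then stand; what a row does not reach is not made up. A row lasts 1/8 s, in which the tool goes at most 62.5 mm and 10.7 degrees, less where a joint would pass 70% of its speed; a pose out of reach is approached as far as the arm can. A call is refused whole if a number of a shift passes 6.25 or a number of a turn 10.7, either way. A call with a gripper value outside its range is refused whole. "grip" is the opening in per cent of the stroke, from 0 (shut) to 100 (fully open), set as the call begins (left out, the last holds). The fingers move at their own pace and stop on an object; "force" is the grip in N (left out, the last holds). Time passes only in rows, so rows that do not move let the fingers close. It gives the time, the measured TCP pose, the force and the opening at its end, in the units of the state.
- telemetry.get_obs(): the state, without advancing time (a new reading comes with each control period).
- optics.read_camera(name): name is "side" or "top"; returns a dict with "img" (384x512x3 uint8, blue, green, red), "fx", "fy", "cx", "cy" (pixels), "extrinsics" (4x4, takes a point from camera to world coordinates). Camera axes: x right, y up, looking along -z (the intrinsics and any distortion apply to the point x, -y, -z); pixel columns grow to the right and rows downward; lengths in m; the calibration is good to about 2 mm. A picture is of the moment at which its call begins. There is no depth.
- env.sign_off(): hands the job in, once; it reports no verdict.
The state is a dict: "time_s": time; "qpos": joint angles; "joint_velocities": joint speeds; "effort": joint torques, N m; "tool_pos": TCP position; "tool_rot": TCP orientation; "force": force on the tool from outside, world axes, zero at the start; "wrist_torque": the same for the moment, N m; "grip_width": finger opening in m.
Only numpy, scipy, OpenCV 4.12 (cv2) and the standard library are available. Lean on these libraries where they do the work, as an engineer would, in place of code of your own. Each camera call takes 0.05 s, during which the arm holds its last target. There are 200 camera calls.

TASK

The joiner's casement window sample on the site-office desk is to stand open for inspection. Take its stay bar by the knob at its free end, lift it clear, bring it over the peg on the sill so that the window swings open, and drop the second hole from the knob end over the peg, the bar lying fully down, without forcing it; then let go. The peg can be clamped anywhere along its slot, so feel gently for it, and leave the other things on the desk where they are.

Things in the scene. Friction and masses are not known exactly. Their poses are not given: they have to be found in the camera images.
- window: White timber window sample, fixed: frame 460 wide, 385 high, on a 40 thick sill board. Origin under the frame's middle, on the desk. +x points outward, the way the sash opens; -x to the inside, where the sill (to x = -190), peg and stay are; z up. The sash's upright hinge axis stands at x = 0, y = -180; the sash runs from there towards +y.
- stay: Flat dark steel bar 24 wide, 6 thick, 0.3 kg. Origin at its pivot on the sash, at the bar's underside. It runs along its own -x for 294: four square 13 x 13 holes on its middle line at 116, 158, 200 and 242 from the pivot, knob at 275. Turns freely about an upright pin; the free end lifts up to 0.7 rad. Let go, it drops; a stop in the pivot keeps it level, underside 8 to 9 above the sill, on the peg or not.
- stay_pivot (a point): The stay's pivot on the inside of the sash's bottom rail, at the bar's underside: 260 along the sash from the hinge axis and 40 inside it: in the window frame, at opening angle a (0 shut, at most 1.2 rad), at x = 260 sin a - 40 cos a, y = -180 + 260 cos a + 40 sin a. The sash's friction hinge (0.35 N m) stays where left; moving it takes about 1.5 N here.
- stay_hole (a point): Centre of the hole to use, second from the knob end (200 from the pivot), at the bar's underside; axes of the stay. The hole is 3 wider than the peg; fully down over it, this point is 8 to 9 above the peg plate's origin.
- stay_knob (a point): The stay's grip: an upright round dark steel knob, 22 in diameter, standing 36 on top of the bar at 275 from the pivot. The point lies on the knob's axis 20 above the bar's top face, 16 below the knob's top; axes of the stay.
- peg_plate: Steel plate 70 x 34 x 3, fixed on the sill. Origin at the middle of its underside, 40 above the desk; x, the long way, points about outward, z up. In a black slot along x an upright flat-topped steel peg, 10 in diameter, its top 25 above the origin, is clamped tight on the slot's middle line (y = 0), anywhere from x = -15 to +15; where, is not measured.
- pen_pot: Round dark steel pen pot, 76 across and 95 high, pens to 160; loose on the desk, to be left alone. Origin at its underside.
- mug: White mug, 82 across, 95 high; loose on the desk, to be left alone. Origin at its underside.
- tape: Yellow and black tape measure, 72 x 38 x 68 high; loose on the desk, to be left alone. Origin at its underside.
- stapler: Black stapler, 140 x 36 x 42 high; loose on the desk, to be left alone. Origin at its underside.
- offcut: Pale timber offcut, 120 x 45 x 20; loose on the desk, to be left alone. Origin at its underside.
- notes: Yellow pad of sticky notes, 76 x 76 x 18; loose on the desk, to be left alone. Origin at its underside.
- glue: White glue bottle, 60 across, 150 high; loose on the desk, to be left alone. Origin at its underside.

How it is judged:
By the outcome, as a careful person would: the job done as asked, in the order asked, and still so for the second after the job is handed in, with the robot touching nothing.
It also fails if it takes over 70 s, if anything falls off the work surface, if the arm or the gripper's body presses on something with over 40 N, if the wrist force passes 120 N, or if a joint passes its speed limit or range.

## Working session

There is one attempt and no reset: what is moved stays moved. The work goes in short steps, Python scripts to look and compute and a tool call to move; the robot and the scene stay as the last step left them, time stands still between calls to the robot, and variables do not carry over. Pictures are saved under pics/ and viewed, about 8 in all and at most 12, crops included, and the job is handed in when it is done.

Besides the shell and the picture viewer there is one more tool, called after "Emit:" by a JSON object that holds its "api" and its "payload", one argument or row to a line. arm_command: Moves the arm, as the interface text tells. Its arguments: {"type":"object","properties":{"translation":{"type":"array","items":{"type":"array","items":{"type":"number"}}},"twist":{"type":"array","items":{"type":"number"}},"grip":{"type":"number"},"force":{"type":"number"}},"required":["translation","twist"]}

```bash
mkdir -p pics; ls; python3 - <<'E'
from cell import telemetry, optics
import cv2
o=telemetry.get_obs(); print(o['time_s'],o['tool_pos'],o['tool_rot'],o['force'],o['grip_width'])
for n in('side','top'):
    c=optics.read_camera(n); cv2.imwrite(f'pics/{n}0.png',c['img']); print(n,c['fx'],c['fy'],c['cx'],c['cy'],[k for k in c]); print(c['extrinsics'])
a=cv2.imread('pics/side0.png');b=cv2.imread('pics/top0.png')
E
```

```text
pics
0.0 [ 0.1861493  -0.62219588  0.22146903] [ 1.79992102e+02  1.09485348e-01 -7.33353192e+01] [0.31494852 0.49217378 0.24712847] 0.08670736078479001
side 407.35490200479006 407.35490200479006 261.65603014946396 198.36045360981285 ['img', 'fx', 'fy', 'cx', 'cy', 'extrinsics']
[[-0.06170183 -0.73135995  0.67919475  1.35914637]
 [ 0.99796581 -0.03427382  0.05375456  0.149785  ]
 [-0.01603533  0.68112989  0.73198698  0.97689283]
 [ 0.          0.          0.          1.        ]]
top 394.83070463349884 394.83070463349884 255.52573664016975 194.61045080053927 ['img', 'fx', 'fy', 'cx', 'cy', 'extrinsics']
[[ 0.02745571  0.99672857 -0.07601539  0.44739366]
 [-0.99937612  0.02567942 -0.02424739  0.07185586]
 [-0.02221603  0.07663369  0.99681178  1.20822763]
 [ 0.          0.          0.          1.        ]]
```

View pics/side0.png

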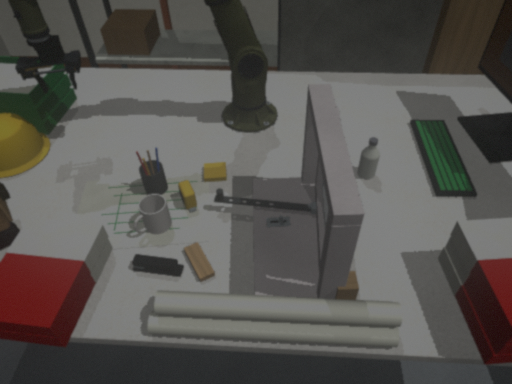

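View pics/top0.png

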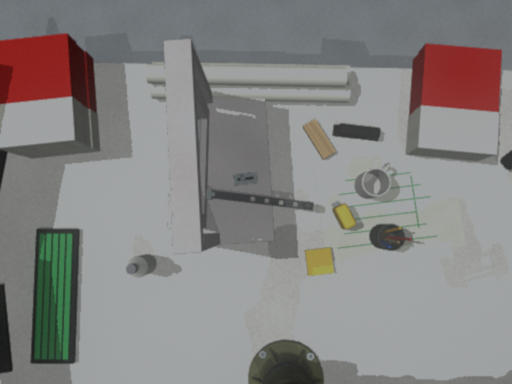

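```bash
python3 - <<'E'
import cv2,numpy as np
def f(n,x0,y0,w,h,s,g):
    a=cv2.imread(f'pics/{n}0.png')[y0:y0+h,x0:x0+w]; a=np.clip(a*g,0,255).astype('uint8')
    a=cv2.resize(a,None,fx=s,fy=s,interpolation=cv2.INTER_CUBIC)
    for i in range(0,w,10): cv2.putText(a,str(x0+i),(i*s,8),0,.3,(0,255,255),1); cv2.line(a,(i*s,10),(i*s,14),(0,255,255),1)
    for i in range(0,h,10): cv2.putText(a,str(y0+i),(0,i*s+4),0,.3,(0,255,255),1)
    cv2.imwrite(f'pics/{n}crop.png',a)
f('side',205,175,125,50,6,1.8)
f('top',200,160,125,60,6,1.8)
E
```

```text
(no output)
```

View pics/sidecrop.png

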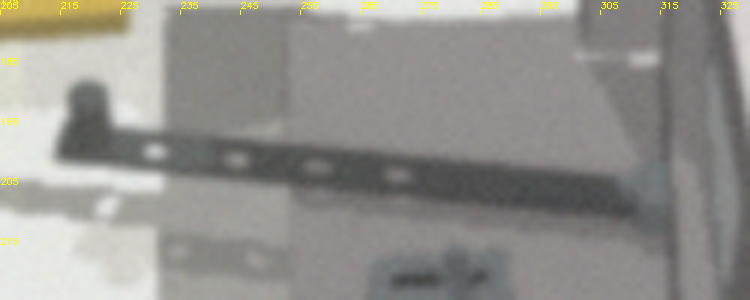

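View pics/topcrop.png

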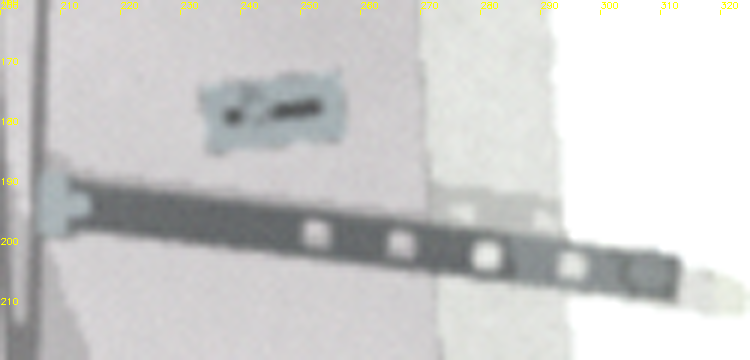

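```bash
cat > h.py <<'E'
import numpy as np
C={'side':(407.355,261.656,198.360,np.array([[-0.06170183,-0.73135995,0.67919475,1.35914637],[0.99796581,-0.03427382,0.05375456,0.149785],[-0.01603533,0.68112989,0.73198698,0.97689283],[0,0,0,1]])),
'top':(394.8307,255.5257,194.61045,np.array([[0.02745571,0.99672857,-0.07601539,0.44739366],[-0.99937612,0.02567942,-0.02424739,0.07185586],[-0.02221603,0.07663369,0.99681178,1.20822763],[0,0,0,1]]))}
def ray(n,p):
    f,cx,cy,E=C[n]; d=E[:3,:3]@np.array([(p[0]-cx)/f,-(p[1]-cy)/f,-1]); return E[:3,3],d/np.linalg.norm(d)
def proj(n,X):
    f,cx,cy,E=C[n]; q=E[:3,:3].T@(np.array(X)-E[:3,3]); return np.array([cx-f*q[0]/q[2],cy+f*q[1]/q[2]])
def tri(a,b):
    A=0;B=0
    for n,p in(('side',a),('top',b)):
        o,d=ray(n,p);P=np.eye(3)-np.outer(d,d);A=A+P;B=B+P@o
    X=np.linalg.solve(A,B); return X,proj('side',X)-a,proj('top',X)-b
def atz(n,p,z):
    o,d=ray(n,p); return o+d*(z-o[2])/d[2]
E
cat > c0.py <<'E'
from h import *
np.set_printoptions(precision=4,suppress=True)
S=lambda u,v:np.array([205+(u+.5)/6-.5,175+(v+.5)/6-.5])
T=lambda u,v:np.array([200+(u+.5)/6-.5,160+(v+.5)/6-.5])
for k,a,b in((242,(155,151),(573,266)),(200,(237,160),(487,257)),(158,(318,167),(401,243)),(116,(398,176),(317,234)),('knobtop',(88,92),(650,271)),('pegplateC',(440,274),(272,112))):
    X,e,g=tri(S(*a),T(*b)); print(k,X,e,g)
print('plate corners z.043',*[atz('top',T(*p),.043) for p in((198,88),(340,70),(347,140),(208,155))])
print('plate corners side',*[atz('side',S(*p),.043) for p in((378,257),(510,252),(506,293),(368,297))])
print('frame edges/sill edge',atz('top',T(420,50),.04),atz('top',T(440,340),.04))
print('nadir',proj('top',(.447,.072,.043)))
print(((C['top'][3])))
E
python3 c0.py
```

```text
242 [ 0.5112 -0.0155  0.0517] [-0.3285 -0.0045] [-0.3473  0.0282]
200 [0.5145 0.0268 0.0506] [-0.4651  0.0017] [-0.4892  0.0341]
158 [0.5201 0.0691 0.0536] [-0.4796  0.0103] [-0.5019  0.0295]
116 [0.5235 0.1102 0.0526] [-0.472   0.0183] [-0.4918  0.0233]
knobtop [ 0.5075 -0.048   0.0903] [-0.5858 -0.0194] [-0.6296  0.0558]
pegplateC [0.5835 0.134  0.0479] [-0.4048  0.0186] [-0.4054  0.0167]
plate corners z.043 [0.5952 0.1701 0.043 ] [0.606 0.1   0.043] [0.5712 0.0955 0.043 ] [0.562  0.1641 0.043 ]
plate corners side [0.5697 0.1038 0.043 ] [0.5633 0.1696 0.043 ] [0.5899 0.168  0.043 ] [0.5957 0.1002 0.043 ]
frame edges/sill edge [0.6174 0.0606 0.04  ] [0.4737 0.0472 0.04  ]
nadir [264.2729 225.0974]
[[ 0.0275  0.9967 -0.076   0.4474]
 [-0.9994  0.0257 -0.0242  0.0719]
 [-0.0222  0.0766  0.9968  1.2082]
 [ 0.      0.      0.      1.    ]]
```

```bash
python3 - <<'E'
import cv2,numpy as np
def f(n,x0,y0,w,h,s,g):
    a=cv2.imread(f'pics/{n}0.png')[y0:y0+h,x0:x0+w]; a=np.clip(a*g,0,255).astype('uint8')
    a=cv2.resize(a,None,fx=s,fy=s,interpolation=cv2.INTER_CUBIC)
    for i in range(0,w,20): cv2.putText(a,str(x0+i),(int(i*s),8),0,.3,(0,0,255),1)
    for i in range(0,h,10): cv2.putText(a,str(y0+i),(0,int(i*s)+4),0,.3,(0,0,255),1)
    return a
a=f('top',155,35,135,220,2.7,1.7); b=f('side',225,80,140,220,2.7,1.7)
print(a.shape); cv2.imwrite('pics/both.png',np.hstack([a,b]))
E
```

```text
(594, 364, 3)
```

View pics/both.png

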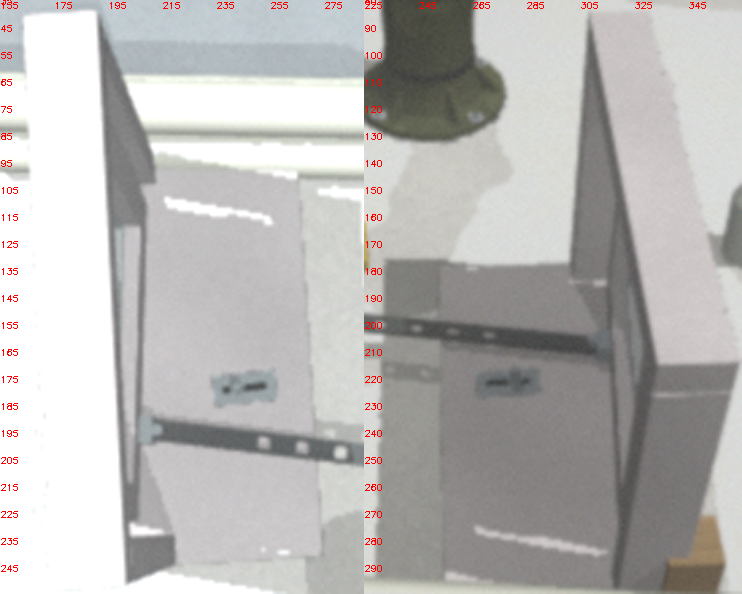

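```bash
cat > c1.py <<'E'
from h import *
np.set_printoptions(precision=4,suppress=True)
T=lambda u,v:np.array([155+(u+.5)/2.7-.5,35+(v+.5)/2.7-.5])
S=lambda u,v:np.array([225+(u-364+.5)/2.7-.5,80+(v+.5)/2.7-.5])
for k,a,b in(('near inner top',(590,14),(126,582)),('far inner top',(658,364),(98,10)),('sill near',(443,260),(322,556)),('sill far',(443,576),(299,177))):
    print(k,*tri(S(*a),T(*b)))
from scipy.optimize import least_squares
obs=[('top',T(126,582),(-1,.23,1)),('top',T(98,10),(-1,-.23,1)),('top',T(24,16),(1,-.23,1)),
('side',S(590,14),(-1,.23,1)),('side',S(658,364),(-1,-.23,1)),('side',S(681,12),(1,.23,1)),('side',S(737,362),(1,-.23,1)),
('top',T(299,177),(-.19,-2,0)),('top',T(322,556),(-.19,2,0)),('side',S(443,260),(-.19,2,0)),('side',S(443,576),(-.19,-2,0))]
def pt(p,q):
    ox,oy,yw,t,h,s=p; x,y,top=q
    if top: x=x*t
    else: y=s*np.sign(y)
    z=h if top else .04
    c,n=np.cos(yw),np.sin(yw)
    return ox+c*x-n*y,oy+n*x+c*y,z
res=lambda p:np.concatenate([proj(n,pt(p,q))-m for n,m,q in obs])
r=least_squares(res,[.61,.26,1.66,.04,.4,.22],loss='soft_l1'); print(r.x,np.degrees(r.x[2]));print(r.fun.reshape(-1,2))
ox,oy,yw=r.x[:3]; R=np.array([[np.cos(yw),-np.sin(yw)],[np.sin(yw),np.cos(yw)]]);o=np.array([ox,oy])
print('hinge',o+R@[0,-.18]); 
for P in((.5348,.2256),(.5835,.1335)): print(P,R.T@(np.array(P)-o))
E
python3 c1.py
```

```text
near inner top [0.3914 0.2033 0.3849] [-0.8072  0.1145] [-1.0472  0.0221]
far inner top [0.8459 0.2435 0.3849] [-1.3038  0.1417] [-1.1534 -0.0837]
sill near [0.4025 0.0466 0.0519] [-1.1894  0.0119] [-1.3363  0.0714]
sill far [0.8235 0.0799 0.0385] [-0.6511  0.0126] [-0.556   0.0404]
[0.6125 0.2546 1.6434 0.0311 0.3831 0.2027] 94.16227914723194
[[ -2.7432   2.8629]
 [  0.4255   1.1354]
 [ -0.6755   0.4612]
 [  0.4621  -0.4924]
 [ -3.1313  -0.0165]
 [-10.043   -0.218 ]
 [  0.1447   0.1152]
 [ -0.4989  -1.7097]
 [ -2.5438  -7.4992]
 [ -0.4085   7.2841]
 [ -0.831    1.4001]]
hinge [0.792  0.2677]
(0.5348, 0.2256) [-0.0233  0.0796]
(0.5835, 0.1335) [-0.1187  0.0377]
```

Emit:
{"api": "arm_command", "payload": {
  "translation": [
    [-4.1, -4.2, 0],
    [-4.1, -4.2, 0],
    [-4.1, -4.2, 0],
    [-4.1, -4.2, 0],
    [-4.1, -4.2, 0],
    [-4.1, -4.2, 0],
    [-4.1, -4.2, 0],
    [-4.1, -4.2, 0],
    [-4.1, -4.2, 0],
    [-4.1, -4.2, 0]
  ],
  "twist": [0, 0, 0, -9, -10, -10, -10, -10, -10, -9]
}}

```text
time_s: 1.35
tool_pos: [0.316, -0.142, 0.2059]
tool_rot: [-178.9, 2.0, -17.0]
force: [0.0, -0.1, -0.3]
grip_width: 0.0873
```

```bash
cat > g.py <<'E'
import numpy as np, sys
from scipy.optimize import fsolve
from scipy.spatial.transform import Rotation as Ro
H=np.array([.7953,.2678]); o=np.array([.6162,.2515]); yw=np.radians(95.2)
def piv(a):
    x=.26*np.sin(a)-.04*np.cos(a); y=-.18+.26*np.cos(a)+.04*np.sin(a)
    return o+np.array([np.cos(yw)*x-np.sin(yw)*y,np.sin(yw)*x+np.cos(yw)*y])
def final(Q,L=.2,a0=.6):
    a=fsolve(lambda a:np.linalg.norm(piv(a[0])-Q)-L,a0)[0]; P=piv(a); u=(Q-P)/L
    return a,P,u,P+.275*u
def state():
    from cell import telemetry
    s=telemetry.get_obs(); return s
def go(target,yaw=None):
    s=state(); R=Ro.from_euler('xyz',s['tool_rot'],degrees=True)
    d=R.inv().apply(np.array(target)-s['tool_pos'])*100
    print('t',s['time_s'],'pos',np.round(s['tool_pos'],4),'rot',np.round(s['tool_rot'],1),'F',np.round(s['force'],2),'w',round(s['grip_width'],4),'tool delta cm',np.round(d,2), 'twist', None if yaw is None else round((s['tool_rot'][2]-yaw+180)%360-180,1))
E
python3 - <<'E'
from g import *
print(piv(.083)); Q=np.array([.5807,.142])
for L,a0 in((.2,.5),(.2,-.3)): print(final(Q,L,a0))
for yy in(.127,.134,.149): print(final(np.array([.5816-(yy-.134)*.11,yy])))
go([.508,-.048,.15],-5.6); print(state()['qpos'])
E
```

```text
[0.5357773  0.22579824]
(np.float64(0.5143513412176862), array([0.54199706, 0.33821948]), array([ 0.19351468, -0.98109738]), array([0.5952136, 0.0684177]))
(np.float64(-1.0874191973434264), array([0.73293689, 0.0122929 ]), array([-0.76118443,  0.64853548]), array([0.52361117, 0.19064016]))
(np.float64(0.45098086392375125), array([0.53804717, 0.32202689]), array([ 0.22161414, -0.97513444]), array([0.59899106, 0.05386492]))
(np.float64(0.48039154618629054), array([0.5397527 , 0.32957301]), array([ 0.20923648, -0.97786507]), array([0.59729274, 0.06066012]))
(np.float64(0.5443199460315087), array([0.54422052, 0.34578263]), array([ 0.17864741, -0.98391316]), array([0.59334856, 0.07520651]))
t 1.35 pos [ 0.316  -0.142   0.2059] rot [-178.9    2.   -17. ] F [ 0.05 -0.12 -0.3 ] w 0.0873 tool delta cm [ 15.81 -14.49   5.34] twist -11.4
[ 26.33954518 -17.14909434  -4.47330749 120.90887377  -2.321741
  78.2795311    5.61423564]
```

Emit:
{"api": "arm_command", "payload": {
  "translation": [
    [4.5, -3, 0],
    [4.5, -3, 0],
    [4, -3, 0.5],
    [2, -3, 1],
    [0, -2, 1],
    [0, 0, 0],
    [0, 0, 0]
  ],
  "twist": [0, 0, 0, 0, -5.7, -5.7, 0]
}}

```text
time_s: 2.22
tool_pos: [0.5033, -0.0434, 0.174]
tool_rot: [-178.3, 2.0, -4.9]
force: [-0.4, 0.3, -0.1]
grip_width: 0.087
```

```bash
python3 - <<'E'
from g import *
go([.508,-.048,.13],-5.6); print(state()['qpos'])
E
```

```text
t 2.225 pos [ 0.5033 -0.0434  0.174 ] rot [-178.3    2.    -4.9] F [-0.41  0.26 -0.1 ] w 0.087 tool delta cm [0.66 0.54 4.37] twist 0.7
[ 18.38059117   4.86249552 -15.9475379  105.03401976  -0.43048275
  72.18037815  -2.32196388]
```

Emit:
{"api": "arm_command", "payload": {
  "translation": [
    [0.6, 0.5, 2],
    [0.1, 0, 3],
    [0, 0, 2],
    [0, 0, 0]
  ],
  "twist": [0, 0.7, 0, 0],
  "grip": 60
}}

```text
time_s: 2.72
tool_pos: [0.5075, -0.0483, 0.1024]
tool_rot: [-178.4, 1.9, -6.2]
force: [0.1, -0.7, -0.7]
grip_width: 0.0562
```

```bash
python3 - <<'E'
from g import *
from cell import optics
import cv2
go([.508,-.048,.059],-5.6)
ims=[]
for n,x0,y0,w,h in(('side',190,165,130,60),('top',235,165,100,60)):
    a=np.mean([optics.read_camera(n)['img'].astype(float) for _ in range(3)],0); cv2.imwrite(f'pics/{n}1.png',a)
    a=np.clip(a[y0:y0+h,x0:x0+w]*1.8,0,255).astype('uint8'); a=cv2.resize(a,None,fx=5,fy=5,interpolation=cv2.INTER_CUBIC); a=cv2.copyMakeBorder(a,0,0,0,650-a.shape[1],0); ims.append(a)
cv2.imwrite('pics/hov.png',np.vstack(ims))
E
```

```text
t 2.725 pos [ 0.5075 -0.0483  0.1024] rot [-178.4    1.9   -6.2] F [ 0.09 -0.68 -0.71] w 0.0562 tool delta cm [0.2  0.08 4.33] twist -0.6[ WARN:0@1.337] global loadsave.cpp:1063 imwrite_ Unsupported depth image for selected encoder is fallbacked to CV_8U.
```

View pics/hov.png

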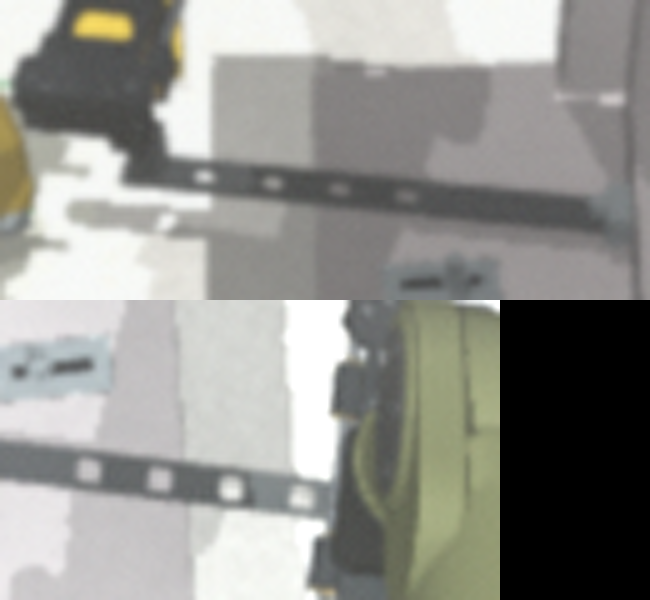

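Emit:
{"api": "arm_command", "payload": {
  "translation": [
    [0.1, 0.1, 1.5],
    [0.1, 0, 1.4],
    [0, 0, 1.0],
    [0, 0, 0.3],
    [0, 0, 0]
  ],
  "twist": [0, 0, 0, 0, 0]
}}

```text
time_s: 3.65
tool_pos: [0.5104, -0.0481, 0.0597]
tool_rot: [-178.4, 1.7, -6.1]
force: [-0.3, -0.3, 0.2]
grip_width: 0.0522
```

Emit:
{"api": "arm_command", "payload": {
  "translation": [
    [0, 0, 0],
    [0, 0, 0],
    [0, 0, 0],
    [0, 0, 0]
  ],
  "twist": [0, 0, 0, 0],
  "grip": 0,
  "force": 10
}}

```text
time_s: 4.15
tool_pos: [0.5113, -0.0482, 0.0607]
tool_rot: [-178.4, 1.5, -6.1]
force: [0.0, -0.7, -1.1]
grip_width: 0.022
```

```bash
python3 - <<'E'
from g import *
go([.508,-.048,.059],-5.6)
E
```

```text
t 4.15 pos [ 0.5113 -0.0482  0.0607] rot [-178.4    1.5   -6.1] F [ 0.03 -0.74 -1.05] w 0.022 tool delta cm [-0.33  0.02  0.18] twist -0.5
```

Emit:
{"api": "arm_command", "payload": {
  "translation": [
    [0, -0.1, -0.8],
    [0, -0.2, -0.9],
    [0, -0.2, -1],
    [0, -0.2, -1],
    [0, -0.2, -0.9],
    [0, -0.2, -0.8],
    [0, 0, 0]
  ],
  "twist": [0, 0, 0, 0, 0, 0, 0],
  "force": 15
}}

```text
time_s: 5.03
tool_pos: [0.5142, -0.0371, 0.1191]
tool_rot: [-178.4, 1.5, -6.1]
force: [1.0, -0.5, -2.8]
grip_width: 0.0217
```

```bash
python3 - <<'E'
from g import *
go([.593,.0798,.116],11)
from cell import optics
import cv2
ims=[]
for n,x0,y0,w,h in(('side',190,145,140,75),('top',200,150,140,60)):
    a=optics.read_camera(n)['img']; cv2.imwrite(f'pics/{n}2.png',a)
    a=np.clip(a[y0:y0+h,x0:x0+w]*1.8,0,255).astype('uint8'); ims.append(cv2.resize(a,None,fx=4,fy=4,interpolation=cv2.INTER_CUBIC))
cv2.imwrite('pics/lift.png',np.vstack(ims))
E
```

```text
t 5.025 pos [ 0.5142 -0.0371  0.1191] rot [-178.4    1.5   -6.1] F [ 1.01 -0.51 -2.84] w 0.0217 tool delta cm [  6.61 -12.45   0.49] twist -17.1
```

View pics/lift.png

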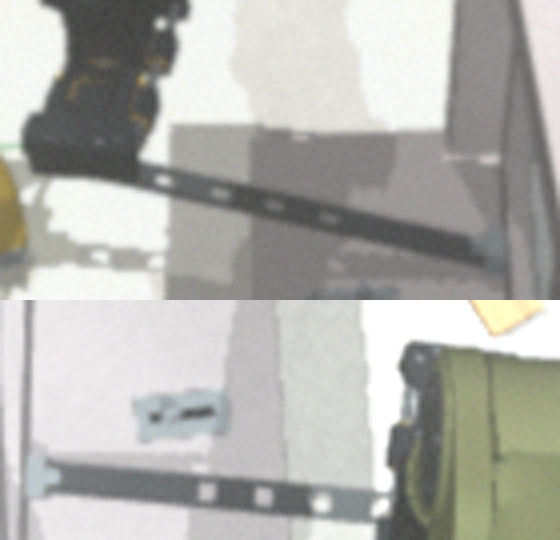

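Emit:
{"api": "arm_command", "payload": {
  "translation": [
    [0.4, -1, 0.03],
    [0.4, -1, 0.03],
    [0.4, -1, 0.03],
    [0.4, -1, 0.03],
    [0.4, -1, 0.03],
    [0.4, -1, 0.03],
    [0.4, -1, 0.03],
    [0.4, -1, 0.03],
    [0, 0, 0]
  ],
  "twist": [-1.5, -1.5, -1.5, -1.5, -1.5, -1.5, -1.5, -1.5, 0]
}}

```text
time_s: 6.25
tool_pos: [0.5488, 0.0475, 0.1166]
tool_rot: [-178.1, 1.2, 6.7]
force: [0.2, 1.5, -2.8]
grip_width: 0.0215
```

```bash
python3 - <<'E'
from g import *
go([.593,.0798,.116],11)
E
```

```text
t 6.25 pos [0.5488 0.0475 0.1166] rot [-178.1    1.2    6.7] F [ 0.21  1.55 -2.78] w 0.0215 tool delta cm [ 4.77 -2.69  0.05] twist -4.3
```

Emit:
{"api": "arm_command", "payload": {
  "translation": [
    [0.8, -0.5, 0.03],
    [0.8, -0.5, 0.03],
    [0.8, -0.5, 0.03],
    [0.8, -0.45, 0.03],
    [0.8, -0.4, 0.03],
    [0.5, -0.3, 0],
    [0, 0, 0]
  ],
  "twist": [-1, -1, -1, -1, -0.5, 0, 0]
}}

```text
time_s: 7.12
tool_pos: [0.5904, 0.0822, 0.114]
tool_rot: [-178.0, 1.3, 11.6]
force: [-1.1, 0.1, -2.5]
grip_width: 0.0214
```

```bash
python3 - <<'E'
from g import *
go([.593,.0798,.116],11)
from cell import optics
import cv2
ims=[]
for n,x0,y0,w,h in(('side',230,150,100,85),('top',200,150,100,60)):
    a=np.mean([optics.read_camera(n)['img'].astype(float) for _ in range(3)],0); cv2.imwrite(f'pics/{n}3.png',a.astype('uint8'))
    a=np.clip(a[y0:y0+h,x0:x0+w]*1.9,0,255).astype('uint8'); ims.append(cv2.resize(a,None,fx=7,fy=7,interpolation=cv2.INTER_CUBIC)[:, :])
ims=[cv2.resize(i,None,fx=4/7,fy=4/7) for i in ims]
p=np.vstack(ims);print(p.shape); cv2.imwrite('pics/over.png',p)
E
```

```text
t 7.125 pos [0.5904 0.0822 0.114 ] rot [-178.     1.3   11.6] F [-1.05  0.08 -2.52] w 0.0214 tool delta cm [ 0.2   0.28 -0.21] twist 0.6
(580, 400, 3)
```

View pics/over.png

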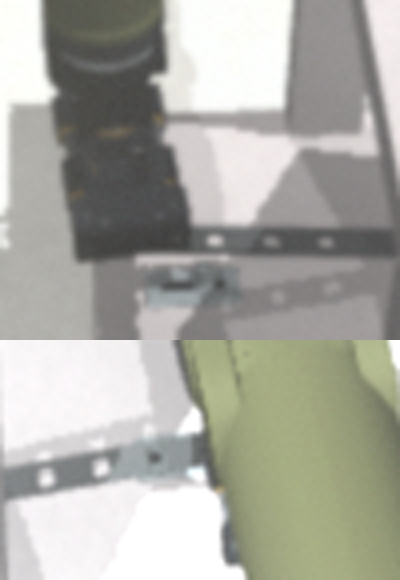

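```bash
python3 - <<'E'
from h import *
from g import *
np.set_printoptions(precision=4,suppress=True)
S=lambda u,v:np.array([230+(u+.5)/4-.5,150+(v+.5)/4-.5])
T=lambda u,v:np.array([200+(u+.5)/4-.5,150+(v-340+.5)/4-.5])
for k,a,b in((200,(215,240),(155,457)),(158,(270,241),(100,468)),(116,(326,242),(46,478))):
    X,e,f=tri(S(*a),T(*b)); print(k,X,e,f)
E
```

```text
200 [0.5765 0.1498 0.0886] [-0.1632  0.0092] [-0.1658  0.006 ]
158 [0.5685 0.1898 0.0805] [-0.2014  0.0147] [-0.205   0.0048]
116 [0.5611 0.2304 0.073 ] [-0.4924  0.0431] [-0.5019  0.0046]
```

```bash
cat >> g.py <<'E'
def tcp(Q,z,off=(.001,-.0008)):
    a,P,u,K=final(np.array(Q)); th=np.arcsin((z-.0607)/.275)
    k=P+(.275*np.cos(th)-.025*np.sin(th))*u+np.array(off); return [k[0],k[1],z]
E
python3 - <<'E'
from g import *
Q=[.5807,.142]
go(tcp(Q,.114),11)
for z in(.09,.083,.075,.061): print(tcp(Q,z))
for dy in(-.006,-.003,.003,.006): print(dy,tcp([.5807-.11*dy,.142+dy],.083))
E
```

```text
t 7.425 pos [0.59   0.082  0.1142] rot [-178.     1.2   11.6] F [-1.01  2.29 -1.51] w 0.0213 tool delta cm [ 0.32  0.52 -0.01] twist 0.6
[np.float64(0.5953952305788764), np.float64(0.07176673999745145), 0.09]
[np.float64(0.5956460361891678), np.float64(0.07049518410438635), 0.083]
[np.float64(0.5958900341963019), np.float64(0.06925814198436678), 0.075]
[np.float64(0.5962082913966201), np.float64(0.0676446142083936), 0.061]
-0.006 [np.float64(0.5971607799495691), np.float64(0.06466915689496835), 0.083]
-0.003 [np.float64(0.5964114467115943), np.float64(0.06758246034656998), 0.083]
0.003 [np.float64(0.5948644393807417), np.float64(0.0734076061852568), 0.083]
0.006 [np.float64(0.594066555658856), np.float64(0.07632001859559404), 0.083]
```

Emit:
{"api": "arm_command", "payload": {
  "translation": [
    [0.3, 0.5, 0],
    [0.05, 0.15, 0.6],
    [0.05, 0.2, 0.7],
    [0.05, 0.2, 0.7],
    [0, 0.1, 0.4],
    [0, 0, 0]
  ],
  "twist": [0, 0, 0, 0, 0, 0]
}}

```text
time_s: 8.18
tool_pos: [0.5968, 0.0713, 0.0878]
tool_rot: [-178.0, 1.2, 11.4]
force: [0.1, 0.7, -2.3]
grip_width: 0.0213
```

```bash
cat > p.py <<'E'
import sys
from g import *
x,y,z=map(float,sys.argv[1:4]); go(tcp([x,y],z),11)
E
python3 p.py .5807 .142 .087
```

```text
t 8.175 pos [0.5968 0.0713 0.0878] rot [-178.     1.2   11.4] F [ 0.08  0.69 -2.33] w 0.0213 tool delta cm [-0.13 -0.01  0.09] twist 0.4
```

```bash
python3 - <<'E'
from g import *
from cell import optics
import cv2
ims=[]
for n,x0,y0,w,h in(('side',260,195,60,40),('top',205,160,60,40)):
    a=np.mean([optics.read_camera(n)['img'].astype(float) for _ in range(6)],0); cv2.imwrite(f'pics/{n}4.png',a.astype('uint8'))
    a=np.clip(a[y0:y0+h,x0:x0+w]*1.9,0,255).astype('uint8'); ims.append(cv2.resize(a,None,fx=7,fy=7,interpolation=cv2.INTER_CUBIC))
cv2.imwrite('pics/near.png',np.vstack(ims))
E
```

```text
(no output)
```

View pics/near.png

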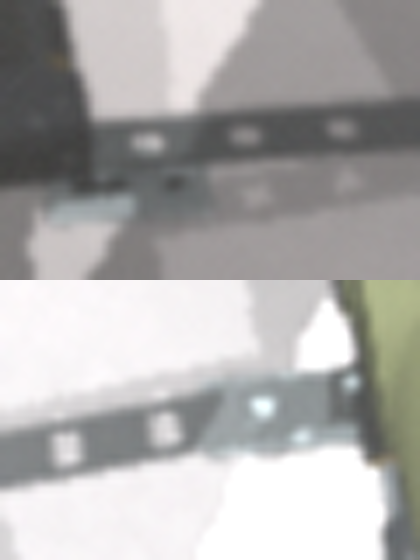

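Emit:
{"api": "arm_command", "payload": {
  "translation": [
    [-0.05, 0.05, 0.3],
    [0, 0.03, 0.2],
    [0, 0, 0]
  ],
  "twist": [0, 0, 0]
}}

```text
time_s: 9.15
tool_pos: [0.5973, 0.0706, 0.0836]
tool_rot: [-178.0, 1.0, 11.5]
force: [0.1, 1.6, -0.7]
grip_width: 0.0216
```

Emit:
{"api": "arm_command", "payload": {
  "translation": [
    [0, 0.03, 0.2],
    [0, 0.03, 0.2],
    [0, 0, 0]
  ],
  "twist": [0, 0, 0]
}}

```text
time_s: 9.52
tool_pos: [0.5975, 0.0699, 0.0792]
tool_rot: [-178.0, 1.0, 11.4]
force: [-0.0, 1.2, -1.0]
grip_width: 0.0216
```

```bash
python3 p.py .5807 .142 .077
```

```text
t 9.525 pos [0.5975 0.0699 0.0792] rot [-178.     1.    11.4] F [-0.02  1.22 -1.02] w 0.0216 tool delta cm [-0.17  0.01  0.23] twist 0.4
```

Emit:
{"api": "arm_command", "payload": {
  "translation": [
    [0, 0.03, 0.2],
    [0, 0.02, 0.2],
    [0, 0, 0]
  ],
  "twist": [0, 0, 0]
}}

```text
time_s: 9.9
tool_pos: [0.5977, 0.0693, 0.075]
tool_rot: [-178.0, 1.0, 11.4]
force: [0.6, 1.3, -0.6]
grip_width: 0.0214
```

```bash
python3 p.py .5807 .142 .072
```

```text
t 9.9 pos [0.5977 0.0693 0.075 ] rot [-178.     1.    11.4] F [ 0.58  1.29 -0.63] w 0.0214 tool delta cm [-0.17  0.02  0.31] twist 0.4
```

Emit:
{"api": "arm_command", "payload": {
  "translation": [
    [0, 0.02, 0.2],
    [0, 0.02, 0.2],
    [0, 0.02, 0.2],
    [0, 0, 0]
  ],
  "twist": [0, 0, 0, 0]
}}

```text
time_s: 10.4
tool_pos: [0.5978, 0.0685, 0.0686]
tool_rot: [-178.1, 1.0, 11.4]
force: [-0.4, 0.5, -1.2]
grip_width: 0.0213
```

```bash
python3 p.py .5807 .142 .0607;  python3 - <<'E'
from g import *
from cell import optics
import cv2
ims=[]
for n,x0,y0,w,h in(('side',260,195,60,40),('top',205,160,60,40)):
    a=np.mean([optics.read_camera(n)['img'].astype(float) for _ in range(5)],0); cv2.imwrite(f'pics/{n}5.png',a.astype('uint8'))
    a=np.clip(a[y0:y0+h,x0:x0+w]*1.9,0,255).astype('uint8'); ims.append(cv2.resize(a,None,fx=7,fy=7,interpolation=cv2.INTER_CUBIC))
cv2.imwrite('pics/down.png',np.vstack(ims)); go([0,0,0])
E
```

```text
t 10.4 pos [0.5978 0.0685 0.0686] rot [-178.1    1.    11.4] F [-0.4   0.52 -1.16] w 0.0213 tool delta cm [-0.16  0.09  0.79] twist 0.4
t 10.9 pos [0.5978 0.0685 0.0688] rot [-178.1    1.    11.4] F [ 0.82  0.44 -2.88] w 0.0214 tool delta cm [-59.82  -4.85   8.1 ] twist None
```

View pics/down.png

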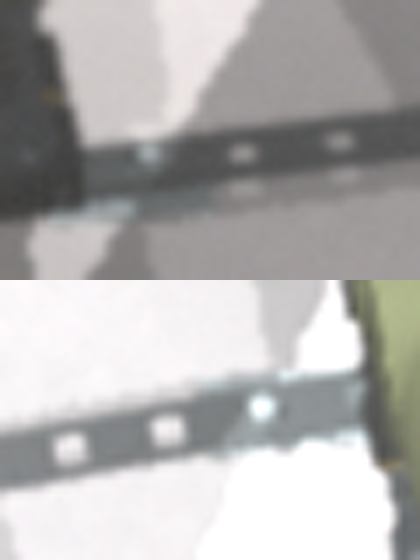

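Emit:
{"api": "arm_command", "payload": {
  "translation": [
    [0, 0.01, 0.2],
    [0, 0.01, 0.2],
    [0, 0.01, 0.2],
    [0, 0, 0]
  ],
  "twist": [0, 0, 0, 0]
}}

```text
time_s: 11.4
tool_pos: [0.598, 0.068, 0.063]
tool_rot: [-178.1, 1.0, 11.4]
force: [0.2, 0.2, -1.0]
grip_width: 0.0214
```

Emit:
{"api": "arm_command", "payload": {
  "translation": [
    [0, 0, 0.15],
    [0, 0, 0]
  ],
  "twist": [0, 0]
}}

```text
time_s: 11.65
tool_pos: [0.5981, 0.0678, 0.0616]
tool_rot: [-178.1, 1.0, 11.4]
force: [0.0, -0.5, -0.3]
grip_width: 0.0213
```

Emit:
{"api": "arm_command", "payload": {
  "translation": [
    [0, 0, 0],
    [0, 0, 0],
    [0, 0, 0],
    [0, 0, 0]
  ],
  "twist": [0, 0, 0, 0],
  "grip": 60
}}

```text
time_s: 12.15
tool_pos: [0.5976, 0.0674, 0.0614]
tool_rot: [-178.1, 1.0, 11.4]
force: [-0.6, -0.3, -0.7]
grip_width: 0.0494
```

Emit:
{"api": "arm_command", "payload": {
  "translation": [
    [0, 0, -1],
    [0, 0, -2],
    [0, 0, -3],
    [0, 0, -4],
    [0, 3, -3],
    [0, 5, -1],
    [0, 5, 0],
    [0, 5, 0],
    [0, 0, 0]
  ],
  "twist": [0, 0, 0, 0, 0, 0, 0, 0, 0]
}}

```text
time_s: 13.28
tool_pos: [0.6393, -0.1171, 0.2074]
tool_rot: [-178.3, 0.6, 11.6]
force: [-0.2, -0.6, 0.5]
grip_width: 0.0521
```

```bash
python3 - <<'E'
from g import *
from cell import optics
import cv2
ims=[]
for n,x0,y0,w,h in(('side',220,170,130,70),('top',185,145,130,70)):
    a=np.mean([optics.read_camera(n)['img'].astype(float) for _ in range(5)],0); cv2.imwrite(f'pics/{n}6.png',a.astype('uint8'))
    a=np.clip(a[y0:y0+h,x0:x0+w]*1.9,0,255).astype('uint8'); ims.append(cv2.resize(a,None,fx=4,fy=4,interpolation=cv2.INTER_CUBIC))
cv2.imwrite('pics/final.png',np.vstack(ims)); go([0,0,0])
E
```

```text
t 13.775 pos [ 0.6394 -0.1092  0.2073] rot [-178.1    0.6   12.2] F [-0.26 -0.63 -0.35] w 0.0521 tool delta cm [-59.97 -23.46  22.13] twist None
```

View pics/final.png

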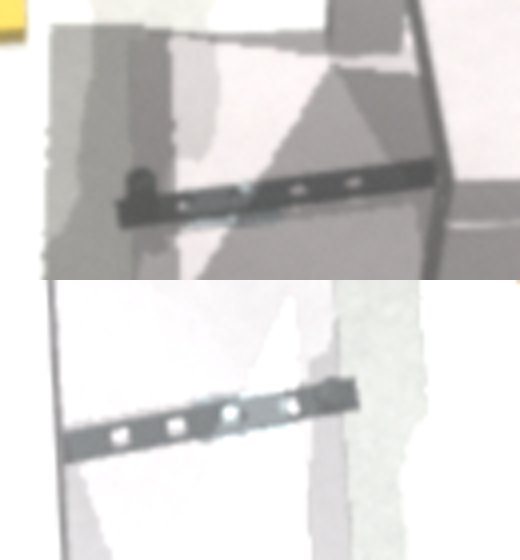

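```bash
python3 - <<'E'
from h import *
np.set_printoptions(precision=4,suppress=True)
S=lambda u,v:np.array([220+(u+.5)/4-.5,170+(v+.5)/4-.5])
T=lambda u,v:np.array([185+(u+.5)/4-.5,145+(v-280+.5)/4-.5])
for k,a,b in((242,(183,206),(290,407)),(158,(298,190),(177,426)),(116,(353,182),(120,435)),('knobtop',(142,178),(328,389))): print(k,tri(S(*a),T(*b))[0])
import cv2
a=cv2.imread('pics/top0.png').astype(int);b=cv2.imread('pics/top6.png').astype(int)
d=cv2.GaussianBlur(np.abs(a-b).max(2).astype('float32'),(5,5),0)
for n,(x,y,w,h) in dict(pot=(365,222,50,30),mug=(355,160,42,40),tape=(332,202,26,30),notes=(303,245,34,32),stapler=(330,120,54,22),offcut=(300,117,40,44),glue=(122,250,36,32)).items(): print(n,d[y:y+h,x:x+w].max())
E
```

```text
242 [0.5898 0.0976 0.0494]
158 [0.5733 0.1812 0.0527]
116 [0.5654 0.2223 0.055 ]
knobtop [0.5985 0.0694 0.0896]
pot 105.22266
mug 114.703125
tape 48.484375
notes 35.652344
stapler 115.47656
offcut 114.10156
glue 21.6875
```

```bash
python3 - <<'E'
import cv2,numpy as np
r=[]
for k in '06':
    a=cv2.imread(f'pics/top{k}.png')[100:290,290:430]; b=cv2.imread(f'pics/side{k}.png')[140:290,100:240]
    r.append(np.vstack([cv2.resize(i,None,fx=1.75,fy=1.75,interpolation=cv2.INTER_CUBIC) for i in(a,b)]))
cv2.imwrite('pics/cmp.png',cv2.convertScaleAbs(np.hstack(r),alpha=1.4)); print(np.hstack(r).shape)
E
```

```text
(594, 490, 3)
```

View pics/cmp.png

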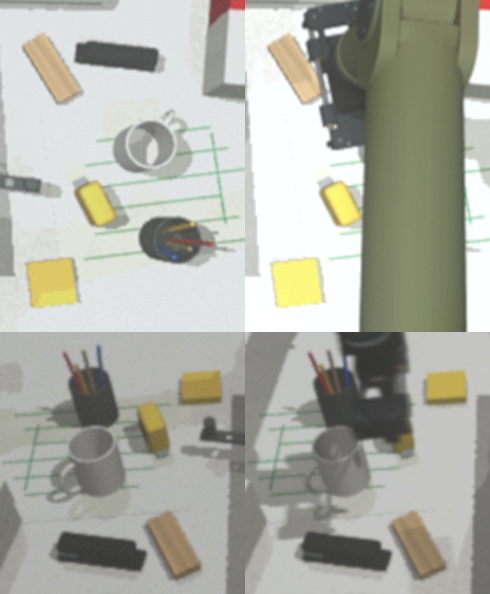

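```bash
python3 -c "
from cell import env
print(env.sign_off())"
```

```text
the job is handed in; nothing more can be done
None
```

The window stands open on its stay, with the second hole from the knob end down over the peg, and I have handed the job in at about 14 s on the robot's clock.

I gripped the knob and lifted the bar about 55 mm. I then pushed the sash open to about 0.5 rad and lowered the bar in small steps. It went straight down over the peg with no sign of it catching. The wrist force readings stayed below about 4 N throughout. I then let go and moved the arm away.

- **Peg and hole:** the last picture shows the peg standing in the second hole from the knob end.
- **Bar level:** the bar lies down, with the knob top measured at 89.6 mm against about 90.5 mm expected. The hole heights came out between 49 and 55 mm, a slight slope that I put down to measuring error of about 2 mm.
- **Other things on the desk:** an automatic before/after comparison of the top pictures gave large differences. In the pictures themselves the cause was the arm covering the mug, pen pot and stapler from above. The pen pot, mug, tape, stapler, offcut and notes look unmoved in the side view. I did not check the glue bottle by eye; it showed the smallest difference.

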